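# Pack cover-glass boxes and lock the carrier

### The arm

A 6-joint arm with a two-finger parallel gripper is mounted at the origin on a cart in front of the work surface, level with it; the furniture and walls round the work are solid. World frame = base frame: x ahead of the robot, y to its left, z up, the work surface at z = 0. Lengths are in m, angles in rad, forces in N, time in s.
With the tool pointing down it reaches from about 0.375 to 0.975 m from the base axis. Payload 3.8 kg.
Tool frame: the origin (TCP) lies midway between the tips of the shut fingers; the grasp point (between the pads) lies 19 mm behind it; x points along the fingers, y is the direction in which the jaws open and shut, and the axes are right-handed (so a half turn about x gives the same grasp; the last joint's range is limited). The gripper opens to 88 mm and grips with 3 to 60 N. Pads are 18 mm wide; open, the fingers measure 123 mm over their backs; the gripper's body (75 mm by 187 mm) begins 45 mm behind the grasp point.
Start: joints at [-1.279, 0.264, 1.604, -0, 1.274, -0.037], TCP at [0.218, -0.639, 0.21] pointing down, gripper open.
Joint ranges: [-2.63, 2.63], [-0.94, 2.18], [0.31, 2.57], [-1.31, 4.45], [0, 2.66], [-2.55, 2.55]. Speed limits (rad/s): [2.57, 2.57, 3.14, 3.14, 3.14, 3.14].

### API

Orientations are given as a rotation vector (axis times angle).
In Python, from cell import manip, inverse_kinematics, cams, order gives the robot as it stands. Calls block until the motion is done:
- manip.move_pose(position, orientation): joint-space move of the TCP to a pose.
- manip.move_linear(position, rate=0.15, rot=None): straight line of the TCP; rot=None keeps the orientation; rate is the mean speed in m/s.
- manip.set_joints(angles): joint-space move.
- manip.set_gripper(opening, force=None): finger opening in m; force is the grip in N (None keeps the last); returns when the fingers have stopped.
- manip.dwell(seconds).
- inverse_kinematics(position, orientation): joint angles nearest the present ones, or None.
- manip.state(): the state.
- cams.capture(name): name is "scene" or "top" or "wrist"; returns a dict with "image" (400x640x3 uint8, blue, green, red), "z_map" (400x640 float32, m along the optical axis (not along the pixel's ray), 0 where there is no reading), "intrinsics" (3x3 intrinsics, pixels), "k1" (the pictures are not rectified: a ray, as slopes to the right and down, at radius r is drawn at 1 + k1 r^2 times it, then the intrinsics apply), "position" and "orientation" of the camera in the world; the wrist camera has in their place "T_tool_cam" (4x4, takes a point from camera to tool coordinates, whose origin is the TCP and whose axes are the tool frame's). Camera axes: x right, y down, z forward; pixel columns grow to the right and rows downward; lengths in m; the calibration is good to about 2 mm. A picture is of the moment at which its call begins: read the wrist's pose just before it.
A pose or a line that the arm cannot do raises manip.IKError and nothing moves.
- order.close_job(): hands the job in, once; it reports no verdict.
The state is a dict: "clock": time; "joint_pos": joint angles; "joint_velocities": joint speeds; "tau": joint torques, N m; "tool_pos": TCP position; "tcp_rot": TCP orientation; "contact_force": force on the tool from outside, world axes, zero at the start; "moment": the same for the moment, N m; "gripper_width": finger opening in m.
Only numpy, scipy, OpenCV 4.12 (cv2) and the standard library are available. Lean on these libraries where they do the work, as an engineer would, in place of code of your own. Each camera call takes 0.05 s, during which the arm holds its last target. There are 200 camera calls.

### The job

Get the cover-glass boxes ready for transport in the empty, locked carrier: press and turn back its two quarter-turn fasteners, swing the clear cover open until it leans back past upright, and nudge the boxes square against the carrier's fence in an even row, one to each engraved bay, long sides running front to back, filling from the leftmost bay without a gap. Then swing the cover fully shut over them and lock it again, pressing each fastener down and turning it a quarter turn clockwise until it catches; leave the other things on the desk alone.

Things in the scene. Friction and masses are not known exactly. Their poses are not given: they have to be found in the camera images.
- carrier: fixed aluminium carrier plate, top (deck) 6 mm above the desk, 300 mm along y, x -120 to +65 mm. Origin at desk level; x points from front (robot side) to far side, y left. Fence 12 mm above the deck, 204 mm long, front face at x = +16 mm; four engraved bays before it; boxes start in front of the bays. Two posts 36 x 28 mm, top z = 21 mm, at x = -12, y = +-124 mm take the fasteners
- bay_1 (a point): centre of bay 1 on the deck (x = 0, y = 75 mm, z = 6 mm in the carrier's frame), bays are 50 mm apart, bay 1 is the leftmost seen from the robot; a box whose far face touches the fence is centred on it in x
- bay_2 (a point): centre of bay 2 on the deck (x = 0, y = 25 mm, z = 6 mm in the carrier's frame), bays are 50 mm apart, bay 1 is the leftmost seen from the robot; a box whose far face touches the fence is centred on it in x
- bay_3 (a point): centre of bay 3 on the deck (x = 0, y = -25 mm, z = 6 mm in the carrier's frame), bays are 50 mm apart, bay 1 is the leftmost seen from the robot; a box whose far face touches the fence is centred on it in x
- bay_4 (a point): centre of bay 4 on the deck (x = 0, y = -75 mm, z = 6 mm in the carrier's frame), bays are 50 mm apart, bay 1 is the leftmost seen from the robot; a box whose far face touches the fence is centred on it in x
- cover (a joint): angle of the hinged clear cover, rad: 0 shut (as at the start), about 2.1 open, leaning back; stop 2.3. Stiff hinge (0.2 Nm), stays where left. Plate 6 mm thick, 85 x 290 mm, top 28.5 mm above the desk when shut. Ribs and front lip below it (9 mm deep) form a pocket per bay, 35 mm wide (y), 35.5 mm fence to lip: a box over 3 mm off its bay is struck by a rib as the cover shuts
- cover_hinge (a point): mid point of the hinge axis (parallel to the carrier's y), x = +55 mm, z = 25.5 mm in the carrier's frame
- cover_handle (a point): centre of the cover's handle, a black round bar 30 mm long along the carrier's y and 12 mm in diameter, on the middle of the cover's front edge, 105 mm from the hinge axis along the cover, 20 mm beyond its edge and 8 mm above its middle plane; its two ends are free for the fingers, and held by its ends it pivots between them while the cover swings
- fastener_left (a joint): turn of the left quarter-turn fastener's head, rad: 0 = unlocked (its bar lies along the carrier's y), 1.57 = quarter turn, end stop (bar along the carrier's x); grows clockwise seen from above; starts locked, at 1.52 to 1.57. With the cover shut it can turn only while pressed down
- fastener_left_press (a joint): how far the left fastener's head is pressed down, m: 0 = sprung up, 0.008 = stop; spring 3 N at the top, 7 N at the bottom. It turns only when 0.006 or more down. Let go after the quarter turn (1.42 rad or more) it springs back to about 0.0035: the cam has caught and holds the cover; let go short of that it stays at about 0.0055, not caught. To unlock, press and turn back
- fastener_left_grip (a point): centre of the grip bar of the left fastener on the cover: steel, 28 mm long (point y), 9 mm thick (point x), 19 mm high; sprung up, the bar runs from 10 to 29 mm above the cover's top face (top 57.5 mm above the desk with the cover shut); at carrier x = -12, y = +124 mm when shut
- fastener_right (a joint): turn of the right quarter-turn fastener's head, rad: 0 = unlocked (its bar lies along the carrier's y), 1.57 = quarter turn, end stop (bar along the carrier's x); grows clockwise seen from above; starts locked, at 1.52 to 1.57. With the cover shut it can turn only while pressed down
- fastener_right_press (a joint): how far the right fastener's head is pressed down, m: 0 = sprung up, 0.008 = stop; spring 3 N at the top, 7 N at the bottom. It turns only when 0.006 or more down. Let go after the quarter turn (1.42 rad or more) it springs back to about 0.0035: the cam has caught and holds the cover; let go short of that it stays at about 0.0055, not caught. To unlock, press and turn back
- fastener_right_grip (a point): centre of the grip bar of the right fastener on the cover: steel, 28 mm long (point y), 9 mm thick (point x), 19 mm high; sprung up, the bar runs from 10 to 29 mm above the cover's top face (top 57.5 mm above the desk with the cover shut); at carrier x = -12, y = -124 mm when shut
- box_1: cover-glass box (pale blue, darker lid, closed), 28 mm (its x) x 32 mm (its y) x 15 mm high, about 30 g; origin at the centre of its underside, z up. May be absent
- box_2: cover-glass box (pale blue, darker lid, closed), 28 mm (its x) x 32 mm (its y) x 15 mm high, about 30 g; origin at the centre of its underside, z up. May be absent
- box_3: cover-glass box (pale blue, darker lid, closed), 28 mm (its x) x 32 mm (its y) x 15 mm high, about 30 g; origin at the centre of its underside, z up. May be absent
- box_4: cover-glass box (pale blue, darker lid, closed), 28 mm (its x) x 32 mm (its y) x 15 mm high, about 30 g; origin at the centre of its underside, z up. May be absent
- glass_dish: round shallow glass dish, 116 mm across, 18 mm high; origin at the centre of its underside; a bystander, leave it alone
- dropper_bottle: small brown dropper bottle with a white cap, 27 mm across, 70 mm high; origin at the centre of its underside; a bystander, leave it alone
- glass_jar: small clear jar, 54 mm across, 56 mm high; origin at the centre of its underside; a bystander, leave it alone
There are look-alikes about, which are no part of the job. Leave any green look-alike of the box_4 alone.

How it is judged:
On the way, in this order (a step that is already met when the one before it is completed fails the run):
1. the cover is swung open past upright (value of joint cover above 1.6 rad), for 0.2 s.
2. all boxes stand square in their bays in one row, from the leftmost bay without a gap (((horizontal distance between box_1 and bay_1 below 0.006 m and angle between the y axis of box_1 and the x axis of carrier, either way round below 0.18 rad and z of box_1 in the frame of carrier below 0.0085 m and angle between box_1's own z axis and vertical below 0.1 rad) or (horizontal distance between box_1 and bay_2 below 0.006 m and angle between the y axis of box_1 and the x axis of carrier, either way round below 0.18 rad and z of box_1 in the frame of carrier below 0.0085 m and angle between box_1's own z axis and vertical below 0.1 rad and horizontal distance between any of box_2, box_3, box_4 and bay_1 below 0.006 m) or (horizontal distance between box_1 and bay_3 below 0.006 m and angle between the y axis of box_1 and the x axis of carrier, either way round below 0.18 rad and z of box_1 in the frame of carrier below 0.0085 m and angle between box_1's own z axis and vertical below 0.1 rad and horizontal distance between any of box_2, box_3, box_4 and bay_2 below 0.006 m) or (horizontal distance between box_1 and bay_4 below 0.006 m and angle between the y axis of box_1 and the x axis of carrier, either way round below 0.18 rad and z of box_1 in the frame of carrier below 0.0085 m and angle between box_1's own z axis and vertical below 0.1 rad and horizontal distance between any of box_2, box_3, box_4 and bay_3 below 0.006 m)) and ((horizontal distance between box_2 and bay_1 below 0.006 m and angle between the y axis of box_2 and the x axis of carrier, either way round below 0.18 rad and z of box_2 in the frame of carrier below 0.0085 m and angle between box_2's own z axis and vertical below 0.1 rad) or (horizontal distance between box_2 and bay_2 below 0.006 m and angle between the y axis of box_2 and the x axis of carrier, either way round below 0.18 rad and z of box_2 in the frame of carrier below 0.0085 m and angle between box_2's own z axis and vertical below 0.1 rad and horizontal distance between any of box_1, box_3, box_4 and bay_1 below 0.006 m) or (horizontal distance between box_2 and bay_3 below 0.006 m and angle between the y axis of box_2 and the x axis of carrier, either way round below 0.18 rad and z of box_2 in the frame of carrier below 0.0085 m and angle between box_2's own z axis and vertical below 0.1 rad and horizontal distance between any of box_1, box_3, box_4 and bay_2 below 0.006 m) or (horizontal distance between box_2 and bay_4 below 0.006 m and angle between the y axis of box_2 and the x axis of carrier, either way round below 0.18 rad and z of box_2 in the frame of carrier below 0.0085 m and angle between box_2's own z axis and vertical below 0.1 rad and horizontal distance between any of box_1, box_3, box_4 and bay_3 below 0.006 m)) and ((horizontal distance between box_3 and bay_1 below 0.006 m and angle between the y axis of box_3 and the x axis of carrier, either way round below 0.18 rad and z of box_3 in the frame of carrier below 0.0085 m and angle between box_3's own z axis and vertical below 0.1 rad) or (horizontal distance between box_3 and bay_2 below 0.006 m and angle between the y axis of box_3 and the x axis of carrier, either way round below 0.18 rad and z of box_3 in the frame of carrier below 0.0085 m and angle between box_3's own z axis and vertical below 0.1 rad and horizontal distance between any of box_1, box_2, box_4 and bay_1 below 0.006 m) or (horizontal distance between box_3 and bay_3 below 0.006 m and angle between the y axis of box_3 and the x axis of carrier, either way round below 0.18 rad and z of box_3 in the frame of carrier below 0.0085 m and angle between box_3's own z axis and vertical below 0.1 rad and horizontal distance between any of box_1, box_2, box_4 and bay_2 below 0.006 m) or (horizontal distance between box_3 and bay_4 below 0.006 m and angle between the y axis of box_3 and the x axis of carrier, either way round below 0.18 rad and z of box_3 in the frame of carrier below 0.0085 m and angle between box_3's own z axis and vertical below 0.1 rad and horizontal distance between any of box_1, box_2, box_4 and bay_3 below 0.006 m)) and ((horizontal distance between box_4 and bay_1 below 0.006 m and angle between the y axis of box_4 and the x axis of carrier, either way round below 0.18 rad and z of box_4 in the frame of carrier below 0.0085 m and angle between box_4's own z axis and vertical below 0.1 rad) or (horizontal distance between box_4 and bay_2 below 0.006 m and angle between the y axis of box_4 and the x axis of carrier, either way round below 0.18 rad and z of box_4 in the frame of carrier below 0.0085 m and angle between box_4's own z axis and vertical below 0.1 rad and horizontal distance between any of box_1, box_2, box_3 and bay_1 below 0.006 m) or (horizontal distance between box_4 and bay_3 below 0.006 m and angle between the y axis of box_4 and the x axis of carrier, either way round below 0.18 rad and z of box_4 in the frame of carrier below 0.0085 m and angle between box_4's own z axis and vertical below 0.1 rad and horizontal distance between any of box_1, box_2, box_3 and bay_2 below 0.006 m) or (horizontal distance between box_4 and bay_4 below 0.006 m and angle between the y axis of box_4 and the x axis of carrier, either way round below 0.18 rad and z of box_4 in the frame of carrier below 0.0085 m and angle between box_4's own z axis and vertical below 0.1 rad and horizontal distance between any of box_1, box_2, box_3 and bay_3 below 0.006 m))), for 0.2 s.
3. the cover is shut over the row (all of step 2 and value of joint cover below 0.04 rad), for 0.2 s.
At the end, for the whole second after the job is handed in: boxes flat on the deck within 6 mm of bay centres, one to a bay from the leftmost without a gap, 32 mm sides front to back within 0.18 rad; cover shut (under 0.04 rad); both fasteners turned past 1.38 rad and caught (pressed depth 2.2 to 4.8 mm); all at rest (all of step 3 and value of joint each of fastener_left, fastener_right above 1.38 rad and value of joint fastener_left_press between 0.0022 and 0.0048 m and value of joint fastener_right_press between 0.0022 and 0.0048 m and linear speed of each of box_1, box_2, box_3, box_4 below 0.02 m/s); the robot touches nothing.
It fails at once if the glass dish was disturbed (moved over 3 cm) (distance of glass_dish from where it was at the start of the episode above 0.03 m).
It fails at once if the dropper bottle was disturbed (moved over 3 cm) (distance of dropper_bottle from where it was at the start of the episode above 0.03 m).
It fails at once if the glass jar was disturbed (moved over 3 cm) (distance of glass_jar from where it was at the start of the episode above 0.03 m).
Of box_1, box_2, box_3, box_4 only 3 to 4 are there at a start; the rules pass over those that are not, and their reading is None.
At some moment in a run one of box_1, box_2, box_3, box_4 may be knocked a few centimetres aside while the robot is not near it.
Once in a run the grip may slacken for a moment while it holds something.
It also fails if it takes over 208 s, if anything falls off the work surface, if the arm or the gripper's body presses on something with over 40 N, if the wrist force passes 120 N, or if a joint passes its speed limit or range.

## Working session

There is one attempt and no reset: what is moved stays moved. The work goes in short steps, each a Python script; the robot and the scene stay as the last script left them, time stands still between calls to the robot, and variables do not carry over. Pictures are saved under pics/ and viewed, about 12 in all and at most 16, crops included, and the job is handed in when it is done.

```bash
ls; mkdir -p pics; cat > h.py <<'E'
import numpy as np, cv2
from scipy.spatial.transform import Rotation as R
from cell import manip, inverse_kinematics, cams, order
def cap(name):
    s=manip.state(); c=cams.capture(name)
    if name=='wrist':
        T=np.eye(4); T[:3,:3]=R.from_rotvec(s['tcp_rot']).as_matrix(); T[:3,3]=s['tool_pos']
        T=T@np.array(c['T_tool_cam']); c['Rm'],c['p']=T[:3,:3],T[:3,3]
    else:
        o=np.array(c['orientation'],float)
        c['Rm']=o if o.shape==(3,3) else R.from_rotvec(o).as_matrix(); c['p']=np.array(c['position'])
    return c
def dist(c):
    return np.array([c['k1'],0,0,0,0],float)
def rays(c,uv):
    u=cv2.undistortPoints(np.array(uv,float).reshape(-1,1,2),np.array(c['intrinsics']),dist(c)).reshape(-1,2)
    return np.c_[u,np.ones(len(u))]
def toplane(c,uv,z):
    d=rays(c,uv)@c['Rm'].T
    return c['p']+d*((z-c['p'][2])/d[:,2])[:,None]
def depthpts(c,uv):
    uv=np.array(uv).reshape(-1,2); z=np.array([c['z_map'][int(round(v)),int(round(u))] for u,v in uv])
    return c['p']+(rays(c,uv)*z[:,None])@c['Rm'].T
def proj(c,P):
    Pc=(np.array(P,float).reshape(-1,3)-c['p'])@c['Rm']
    return cv2.projectPoints(Pc,np.zeros(3),np.zeros(3),np.array(c['intrinsics']),dist(c))[0].reshape(-1,2)
E
python3 - <<'E'
from h import *
for n in ['top','scene']:
    c=cap(n); cv2.imwrite(f'pics/{n}0.png',c['image']); print(n,c['p'],c['Rm'].round(3).tolist(),c['k1'],c['intrinsics'])
    np.savez(f'{n}0.npz',**{k:v for k,v in c.items()})
c=cap('wrist');print(c['T_tool_cam'])
print(manip.state())
E
```

```text
pics
top [0.40092605 0.12435082 1.07675943] [[-0.128, -0.964, 0.232], [-0.992, 0.126, -0.025], [-0.005, -0.233, -0.972]] -0.07629411411738066 [[377.9433459    0.         319.37199173]
 [  0.         377.9433459  196.7541377 ]
 [  0.           0.           1.        ]]
scene [-0.27638531 -0.60612752  0.56955953] [[0.606, -0.321, 0.728], [-0.796, -0.239, 0.557], [-0.005, -0.917, -0.4]] -0.10098694365766245 [[466.5117489    0.         324.60664962]
 [  0.         466.5117489  194.90018584]
 [  0.           0.           1.        ]]
[[-2.51644413e-04 -2.88079360e-01  9.57606505e-01 -1.74547654e-01]
 [ 9.99999962e-01 -1.83956570e-04  2.07444614e-04  5.40090295e-04]
 [ 1.16397496e-04  9.57606521e-01  2.88079395e-01 -7.40208774e-02]
 [ 0.00000000e+00  0.00000000e+00  0.00000000e+00  1.00000000e+00]]
{'clock': 0.15, 'joint_pos': array([-1.27888666e+00,  2.64564351e-01,  1.60506938e+00, -6.79297362e-06,
        1.27367633e+00, -3.69011937e-02]), 'joint_velocities': array([-0.00272815, -0.00282263, -0.00399675, -0.00023167, -0.00054817,
       -0.00116369]), 'tau': array([-8.85539407e-05, -5.02848852e+01, -3.57468867e+01,  7.28745782e-02,
        2.49440916e-02, -8.56392444e-05]), 'tool_pos': array([ 0.21779269, -0.63826727,  0.20937976]), 'tcp_rot': array([ 2.04386814,  0.3408883 , -2.04433398]), 'contact_force': array([-1.03275732, -0.17712609, -0.58294861]), 'moment': array([-0.02549432,  0.03681968,  0.07236514]), 'gripper_width': 0.08837388990441626}
```

View pics/top0.png

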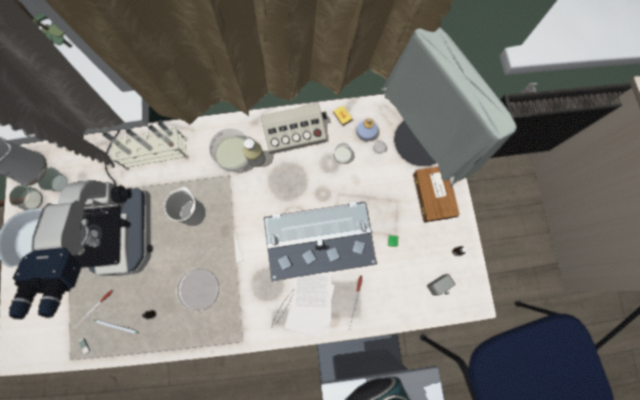

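View pics/scene0.png

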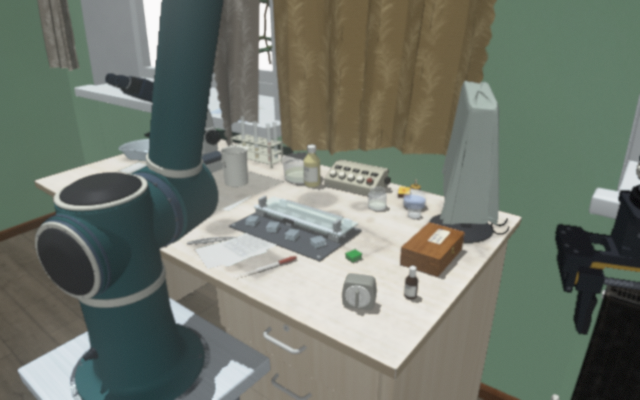

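The top view shows the carrier at about (320,240), with four pale-blue boxes at (284,262), (309,257), (333,254) and (358,247). The green look-alike is at (393,240). In the scene view the boxes are at (273,228) to (318,242) and the brown bottle at (412,283).

```bash
python3 - <<'E'
from h import *
c=dict(np.load('top0.npz'))
for n,uv,z in [('corners FL FR BR BL',[(274,279),(377,265),(369,202),(264,214)],.006),('boxes',[(284,262),(309,257),(333,254),(358,247)],.021),('green',[(393,240)],.015),('jar',[(343,153)],.05),('handle',[(320,244)],.03),('dish',[(200,290),(230,150),(180,205)],.02),('tall bottle',[(250,150)],.1),('dropper',[(459,251)],.07),('greypanel base',[(415,140)],0),('paneltop',[(425,40),(510,130),(450,170)],.3)]:
    print(n,toplane(c,uv,z).round(3).tolist())
print(depthpts(c,[(425,50),(500,130),(450,165),(430,100),(343,153),(435,195)]).round(3).tolist())
P=toplane(c,[(274,279),(377,265),(369,202),(264,214)],.006)
print(np.linalg.norm(P[0]-P[1]),np.linalg.norm(P[1]-P[2]))
E
```

```text
corners FL FR BR BL [[0.439, 0.252, 0.006], [0.44, -0.038, 0.006], [0.622, -0.044, 0.006], [0.626, 0.262, 0.006]]
boxes [[0.481, 0.218, 0.021], [0.486, 0.148, 0.021], [0.486, 0.081, 0.021], [0.496, 0.009, 0.021]]
green [[0.503, -0.093, 0.015]]
jar [[0.765, 0.014, 0.05]]
handle [[0.517, 0.113, 0.03]]
dish [[0.434, 0.457, 0.02], [0.83, 0.343, 0.02], [0.681, 0.501, 0.02]]
tall bottle [[0.79, 0.272, 0.1]]
dropper [[0.445, -0.253, 0.07]]
greypanel base [[0.797, -0.216, 0.0]]
paneltop [[0.936, -0.196, 0.3], [0.684, -0.341, 0.3], [0.609, -0.184, 0.3]]
[[0.873, -0.168, 0.355], [0.666, -0.285, 0.357], [0.659, -0.242, 0.16], [0.8, -0.191, 0.255], [0.779, 0.01, 0.012], [0.609, -0.226, 0.047]]
0.29030447115588237 0.1818020798992052
```

```bash
cat >> h.py <<'E'
def down(a=0., tilt=0.):
    """tool pointing down; a=0 has jaws along world y, tool z = world x; tilt rotates about jaw axis"""
    c,s=np.cos(a),np.sin(a)
    M=np.array([[0,-s,c],[0,c,s],[-1,0,0]],float)
    return (R.from_matrix(M)*R.from_euler('y',tilt)).as_rotvec()
E
python3 - <<'E'
from h import *
s=manip.state()
print(R.from_rotvec(s['tcp_rot']).as_matrix().round(2).tolist())
print(inverse_kinematics([.49,.108,.25],down()))
manip.move_linear([.3,-.45,.33]) if False else None
manip.move_pose([.49,.108,.26],down())
c=cap('wrist'); cv2.imwrite('pics/w0.png',c['image']); np.savez('w0.npz',**c)
print(c['intrinsics'],c['k1'],c['p'],manip.state()['clock'],manip.state()['joint_pos'].round(2))
E
```

```text
[[-0.0, 0.32, -0.95], [0.0, -0.95, -0.32], [-1.0, -0.0, -0.0]]
[ 0.16729397 -0.09129669  1.91511672  0.          1.31777263 -1.40350236]
[[347.03898453   0.         327.80437463]
 [  0.         347.03898453 202.2321771 ]
 [  0.           0.           1.        ]] -0.07248434304083065 [0.41611445 0.10694959 0.43449366] 3.0083 [ 0.17 -0.1   1.9  -0.    1.34 -1.4 ]
```

View pics/w0.png

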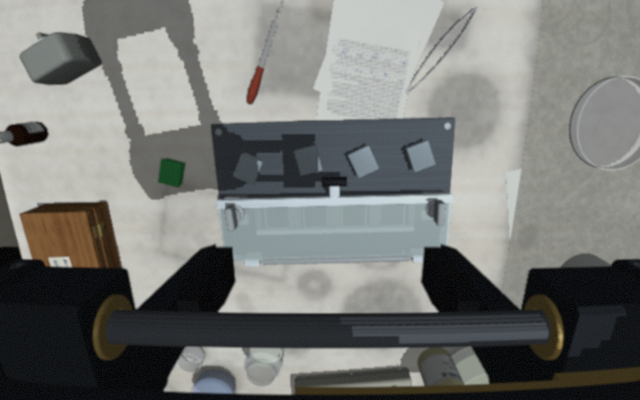

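The wrist view has the robot side up. The carrier's front corners are at (211,126) and (454,118). The boxes are at (247,167), (306,160), (363,161) and (419,155), and the handle is at (334,184).

```bash
python3 - <<'E'
from h import *
c=dict(np.load('w0.npz'))
im=c['image']; cv2.imwrite('pics/w0c.png',cv2.resize(im[110:270,200:465],None,fx=3,fy=3,interpolation=cv2.INTER_CUBIC))
for n,uv,z in [('front corners',[(211,126),(454,118)],.006),('cover front',[(219,201),(452,195)],.0285),('boxes',[(247,167),(306,160),(363,161),(419,155)],.021),('handle',[(334,181)],.0335),('fast',[(232,216),(437,211)],.054),('green',[(172,172)],.01)]:
    print(n,toplane(c,uv,z).round(4).tolist())
print(inverse_kinematics([.55,.23,.1],down(0)),inverse_kinematics([.55,.23,.1],down(np.pi/2)),inverse_kinematics([.55,.23,.1],down(np.pi)))
E
```

```text
front corners [[0.4468, -0.0363, 0.006], [0.4374, 0.2602, 0.006]]
cover front [[0.5358, -0.0272, 0.0285], [0.5285, 0.2586, 0.0285]]
boxes [[0.4951, 0.0086, 0.021], [0.4868, 0.0804, 0.021], [0.4881, 0.1489, 0.021], [0.4807, 0.2162, 0.021]]
handle [[0.5098, 0.1139, 0.0335]]
fast [[0.5466, -0.0051, 0.054], [0.5407, 0.2333, 0.054]]
green [[0.503, -0.0904, 0.01]]
[ 0.35430158  0.20833763  1.88573508  0.          1.04751994 -1.21649475] None [ 3.54301581e-01  2.08337634e-01  1.88573508e+00 -4.44089210e-16
  1.04751994e+00  1.92509791e+00]
```

View pics/w0c.png

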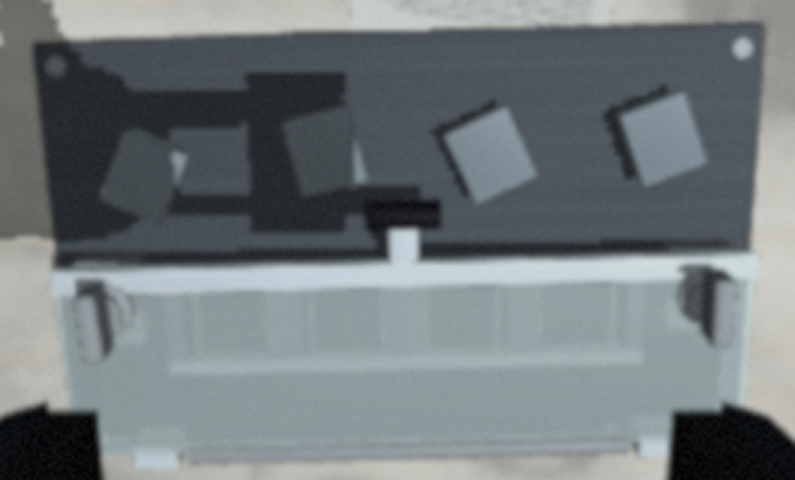

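```bash
cat >> h.py <<'E'
O=np.array([.5615,.1152]); PSI=.028
def W(x,y,z):
    c,s=np.cos(PSI),np.sin(PSI); return np.array([O[0]+c*x-s*y,O[1]+s*x+c*y,z])
E
python3 - <<'E'
from h import *
ims=[]
for k,y in [('L',.124),('R',-.124)]:
    manip.move_pose(W(-.012,y,.115),down(np.pi+PSI)); manip.dwell(.3)
    c=cap('wrist'); np.savez(f'f{k}.npz',**c)
    print(k,proj(c,[W(-.012,y,.054),W(-.03,y-.021*np.sign(y),.0285)]).round(1).tolist(), manip.state()['tool_pos'].round(4),manip.state()['joint_pos'].round(2))
    ims.append(c['image'][80:400,120:520])
cv2.imwrite('pics/f.png',np.hstack(ims))
E
```

```text
L [[326.9, 206.7], [353.3, 218.7]] [0.546  0.2388 0.1151] [ 0.37  0.19  1.87 -0.    1.07  1.91]
R [[328.4, 207.0], [302.0, 218.8]] [ 0.5531 -0.0082  0.115 ] [-0.06  0.11  1.96  0.    1.06  1.48]
```

View pics/f.png

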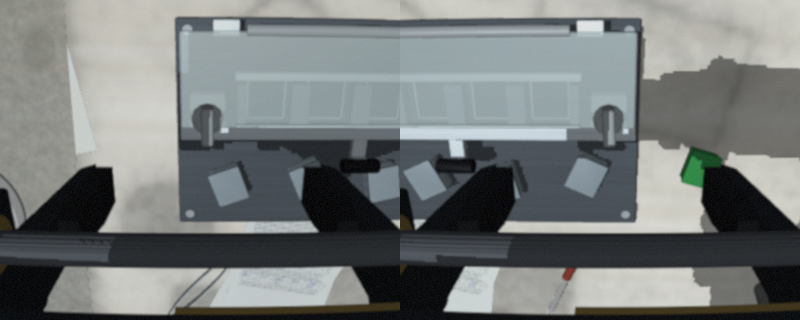

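Both fastener bars lie within about 1 px of the prediction: left at (327,207), right at (329,207). The carrier pose is confirmed, so I'll unlock the left one first.

```bash
cat >> h.py <<'E'
def rep(t=''):
    s=manip.state(); print(t,'t',round(s['clock'],2),'p',s['tool_pos'].round(4),'F',s['contact_force'].round(1),'M',s['moment'].round(2),'w',round(s['gripper_width'],4),'q6',round(s['joint_pos'][5],3))
def fastener(y,a0,a1,ztip,press,width=.03,force=45):
    """grip bar with jaws at angle a0, press, turn to a1, release, go up"""
    x=-.012
    manip.set_gripper(width)
    manip.move_pose(W(x,y,.09),down(a0+PSI))
    manip.move_linear(W(x,y,ztip),rate=.06); rep('at')
    manip.set_gripper(0.0,force); rep('gripped')
    manip.move_linear(W(x,y,ztip-press),rate=.02); rep('pressed')
    n=9
    for i in range(1,n+1):
        manip.move_pose(W(x,y,ztip-press),down(a0+(a1-a0)*i/n+PSI))
    rep('turned'); manip.dwell(.2)
E
python3 - <<'E'
from h import *
fastener(.124,np.pi,1.5*np.pi,.037,.0043)
manip.move_linear(W(-.012,.124,.041),rate=.03); rep('up')
manip.set_gripper(.03); rep('open')
manip.move_linear(W(-.012,.124,.10),rate=.1)
c=cap('wrist'); cv2.imwrite('pics/fl.png',c['image'][80:400,120:520])
E
```

```text
at t 10.45 p [0.5464 0.2391 0.0374] F [-0.5 -0.4 -0.7] M [0.04 0.03 0.02] w 0.0299 q6 1.913
gripped t 11.03 p [0.546  0.2388 0.037 ] F [-0.4 -0.9 -0.5] M [ 0.04  0.03 -0.04] w 0.0004 q6 1.913
pressed t 11.39 p [0.5457 0.2387 0.0323] F [ 0.2  0.4 -0.7] M [ 0.04 -0.03  0.01] w 0.0008 q6 1.913
turned t 14.02 p [0.5461 0.2388 0.0327] F [ 0.   0.5 -0. ] M [ 0.01 -0.1   0.01] w 0.0006 q6 0.35
up t 14.64 p [0.5464 0.239  0.0415] F [ 0.1  0.5 -0.3] M [-0.08 -0.14 -0.03] w 0.0002 q6 0.343
open t 15.24 p [0.546  0.2388 0.041 ] F [ 0.1 -0.8  0.3] M [ 0.   -0.11  0.01] w 0.0298 q6 0.343
```

View pics/fl.png

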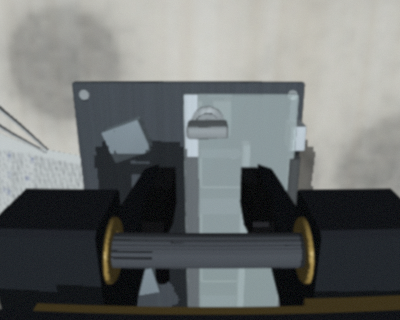

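The width went to 0, so the grip missed the bar, and it still lies along the carrier's x. I'll check bar height and position from the depth map.

```bash
python3 - <<'E'
from h import *
a=dict(np.load('fL.npz')); b=cap('wrist'); np.savez('fl2.npz',**b); t=cap('top'); np.savez('t2.npz',**t)
for c,cols,rows in [(a,(316,338),(180,232)),(b,(300,356),(185,225))]:
    uu,vv=np.meshgrid(np.arange(*cols),np.arange(*rows)); P=depthpts(c,np.c_[uu.ravel(),vv.ravel()])
    h=P[:,2]; print(np.histogram(h,bins=np.arange(0,.075,.005)))
    m=(h>.043); print(m.sum(),P[m].mean(0).round(4) if m.any() else '',P[m].min(0).round(4) if m.any() else '',P[m].max(0).round(4) if m.any() else '')
    print('tcp px',proj(c,[W(-.012,.124,.1),W(-.012,.124,.054)]))
cv2.imwrite('pics/fl3.png',cv2.resize(np.hstack([a['image'][170:250,280:380],b['image'][170:250,280:380]]),None,fx=4,fy=4,interpolation=cv2.INTER_CUBIC))
rep()
E
```

```text
(array([  3, 181,   0,   0,   0, 146, 175, 134,  22,  18, 333, 126,   0,
         0]), array([0.   , 0.005, 0.01 , 0.015, 0.02 , 0.025, 0.03 , 0.035, 0.04 ,
       0.045, 0.05 , 0.055, 0.06 , 0.065, 0.07 ]))
490 [0.5475 0.2391 0.0569] [0.5314 0.2347 0.0435] [0.6202 0.244  0.2896]
tcp px [[326.68366644 230.3433074 ]
 [326.85512613 206.73772441]]
(array([  1, 147,   0,   0,   0, 813, 414, 126,  79,  85, 431, 136,   0,
         0]), array([0.   , 0.005, 0.01 , 0.015, 0.02 , 0.025, 0.03 , 0.035, 0.04 ,
       0.045, 0.05 , 0.055, 0.06 , 0.065, 0.07 ]))
691 [0.5449 0.241  0.0554] [0.5308 0.2345 0.043 ] [0.5588 0.3122 0.2738]
tcp px [[329.23893041 239.65210069]
 [329.10305061 212.69429801]]
 t 16.13 p [0.5452 0.2385 0.0989] F [ 1.  -0.  -0.7] M [-0.03 -0.02  0.05] w 0.0297 q6 0.343
```

View pics/fl3.png

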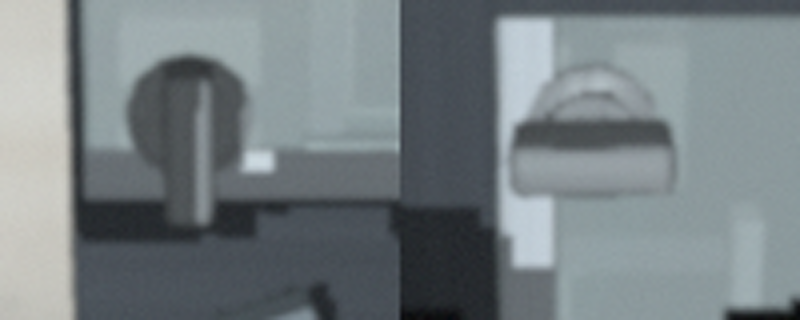

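The bar is exactly where expected: x .531–.559, y .2345–.244, top at .054. I'll retry the grip and look at it while it is closed.

```bash
python3 - <<'E'
from h import *
x,y=-.012,.124
manip.set_gripper(.03)
manip.move_pose(W(x,y,.09),down(np.pi+PSI))
manip.move_linear(W(x,y,.037),rate=.06); rep('at')
c1=cap('wrist')
for w in (.02,.012,.006):
    manip.set_gripper(w,20); rep(w)
c2=cap('wrist'); 
cv2.imwrite('pics/g.png',np.hstack([c1['image'][100:400,140:500],c2['image'][100:400,140:500]]))
print(proj(c2,[W(x,y,.037),W(x,y,.054)]))
E
```

```text
at t 18.78 p [0.5465 0.239  0.0374] F [-0.3 -0.5  0.1] M [ 0.09 -0.   -0.06] w 0.03 q6 1.913
0.02 t 19.19 p [0.5462 0.2389 0.0372] F [-0.6  0.5 -0.4] M [0.04 0.01 0.01] w 0.0199 q6 1.913
0.012 t 19.52 p [0.546  0.2388 0.037 ] F [ 0.6  0.3 -0.5] M [ 0.05  0.01 -0.01] w 0.0118 q6 1.913
0.006 t 19.82 p [0.546  0.2388 0.037 ] F [-0.7  0.5  1. ] M [-0.04  0.02  0.03] w 0.0063 q6 1.913
[[326.63737505 240.44870563]
 [326.54460067 253.88260421]]
```

View pics/g.png

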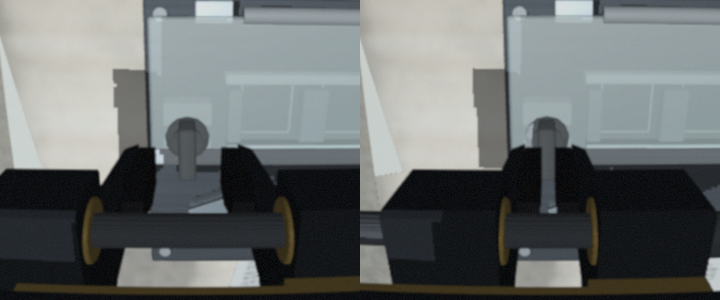

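```bash
python3 - <<'E'
from h import *
c=cap('wrist')
uu,vv=np.meshgrid(np.arange(270,385),np.arange(215,300)); uv=np.c_[uu.ravel(),vv.ravel()]
P=depthpts(c,uv); dark=(c['image'][vv.ravel(),uu.ravel()].max(1)<45)
T=R.from_rotvec(manip.state()['tcp_rot']).as_matrix(); Q=(P-manip.state()['tool_pos'])@T
for r in range(235,300,5):
    for side,lo,hi in(('L',300,320),('R',334,352)):
        m=dark&(uv[:,1]==r)&(uv[:,0]>=lo)&(uv[:,0]<hi)
        if m.sum()>2: print(r,side,m.sum(),np.median(Q[m],0).round(4),np.median(P[m],0).round(4))
m=(~dark)&(abs(uv[:,0]-327)<3)
for r in range(220,290,5):
    k=m&(uv[:,1]==r)
    if k.any(): print('bar',r,np.median(P[k],0).round(4))
E
```

```text
250 L 20 [-0.0317 -0.0076 -0.0088] [0.5547 0.2467 0.0687]
250 R 17 [-0.0315  0.0075 -0.0087] [0.5549 0.2316 0.0685]
255 L 20 [-0.037  -0.0073 -0.0088] [0.5547 0.2464 0.0739]
255 R 17 [-0.0367  0.0072 -0.0087] [0.5549 0.2319 0.0737]
260 L 20 [-0.0415 -0.0071 -0.0087] [0.5545 0.2462 0.0785]
260 R 17 [-0.0418  0.007  -0.0088] [0.5551 0.232  0.0788]
265 L 20 [-0.0464 -0.0069 -0.0088] [0.5547 0.2459 0.0834]
265 R 17 [-0.0462  0.0068 -0.0087] [0.555  0.2323 0.0832]
270 L 20 [-0.0507 -0.0066 -0.0088] [0.5547 0.2457 0.0877]
270 R 17 [-0.0508  0.0066 -0.0089] [0.5551 0.2324 0.0878]
275 L 20 [-0.0552 -0.0065 -0.0091] [0.5549 0.2455 0.0922]
275 R 17 [-0.0551  0.0064 -0.009 ] [0.5552 0.2326 0.092 ]
280 L 20 [-0.0589 -0.0062 -0.0089] [0.5548 0.2453 0.0958]
280 R 17 [-0.0592  0.0063 -0.0091] [0.5553 0.2328 0.0962]
285 L 20 [-0.0628 -0.006  -0.0091] [0.555  0.2451 0.0998]
285 R 17 [-0.0623  0.0062 -0.0088] [0.5551 0.2329 0.0993]
290 L 20 [-0.0659 -0.0059 -0.0089] [0.5548 0.245  0.1029]
290 R 16 [-0.0664  0.0062 -0.0092] [0.5554 0.2328 0.1033]
295 L 20 [-0.0694 -0.0054 -0.009 ] [0.5549 0.2444 0.1064]
295 R 16 [-0.0697  0.006  -0.0092] [0.5555 0.2331 0.1067]
bar 220 [0.5588 0.239  0.0397]
bar 225 [0.5589 0.2389 0.0474]
bar 230 [0.5586 0.2389 0.0536]
bar 235 [0.5563 0.2389 0.0544]
bar 240 [0.5538 0.2388 0.0546]
bar 245 [0.5513 0.2387 0.055 ]
bar 250 [0.5484 0.2386 0.0547]
bar 255 [0.546  0.2386 0.0552]
bar 260 [0.5433 0.2385 0.0553]
bar 265 [0.5403 0.2384 0.0549]
bar 270 [0.5375 0.2383 0.0548]
bar 275 [0.5344 0.2383 0.0544]
bar 280 [0.5044 0.2375 0.0061]
bar 285 [0.5007 0.2374 0.0064]
```

Depth shows the fingers physically end about 29 mm behind the reported TCP: they are at z≈.067 while the state says .037. I'll lower in steps while watching force, then grip.

```bash
python3 - <<'E'
from h import *
x,y=-.012,.124
manip.set_gripper(.03,20)
for z in (.03,.024,.018,.014,.011,.009):
    manip.move_linear(W(x,y,z),rate=.04); manip.dwell(.1)
    f=manip.state()['contact_force']
    if abs(f[2])>4: rep('touch'); break
rep('low')
manip.set_gripper(0,20); rep('closed')
E
```

```text
low t 22.73 p [0.546  0.2388 0.009 ] F [ 0.3 -0.3 -0.7] M [ 0.01 -0.02 -0.05] w 0.0299 q6 1.913
closed t 23.18 p [0.5461 0.2394 0.0091] F [-0.   2.5 -0.4] M [0.48 0.   0.01] w 0.0089 q6 1.913
```

```bash
cat >> h.py <<'E'
TIP=.0295   # real finger tips end this far behind the reported TCP
def press_turn(y,a0,a1,z0,press,force=45,x=-.012,n=9):
    manip.set_gripper(0,force); rep('gripped')
    manip.move_linear(W(x,y,z0-press),rate=.02); manip.dwell(.2); rep('pressed')
    for i in range(1,n+1):
        manip.move_pose(W(x,y,z0-press),down(a0+(a1-a0)*i/n+PSI))
    manip.dwell(.2); rep('turned')
def fastener(y,a0,a1,z0,press):
    manip.set_gripper(.03,30)
    manip.move_pose(W(-.012,y,.06),down(a0+PSI))
    manip.move_linear(W(-.012,y,z0),rate=.06); rep('at')
    press_turn(y,a0,a1,z0,press)
E
python3 - <<'E'
from h import *
press_turn(.124,np.pi,1.5*np.pi,.009,.0043)
manip.move_linear(W(-.012,.124,.0125),rate=.03); rep('up')
manip.set_gripper(.03); rep('open')
manip.move_linear(W(-.012,.124,.06),rate=.1)
c=cap('wrist'); P=depthpts(c,[(u,v) for u in range(280,376) for v in range(190,245)])
m=(P[:,2]>.045)&(P[:,2]<.066); print(P[m].min(0),P[m].max(0),np.median(P[m],0))
E
```

```text
gripped t 23.39 p [0.5461 0.2394 0.0091] F [ 0.5  4.4 -1.3] M [ 0.69  0.05 -0.04] w 0.0083 q6 1.913
pressed t 23.96 p [0.5462 0.2393 0.0053] F [-1.7  3.8  5.6] M [ 0.68  0.47 -0.01] w 0.0085 q6 1.913
turned t 26.78 p [0.5453 0.2403 0.0051] F [-5.2  7.5  5.9] M [ 1.27  0.75 -0.  ] w 0.0086 q6 0.343
up t 27.19 p [0.5452 0.2403 0.0118] F [-2.4  9.4 -1.3] M [ 1.52  0.26 -0.04] w 0.009 q6 0.343
open t 27.69 p [0.5462 0.2384 0.0125] F [-0.5  0.2  0.2] M [-0.06 -0.04 -0.  ] w 0.03 q6 0.342
[0.54012286 0.23444671 0.04501114] [0.54937593 0.25313587 0.05972187] [0.54466211 0.24569994 0.05744731]
```

Left is unlocked: the bar runs along y and its top is at 57.5 mm. Next is the right one.

```bash
python3 - <<'E'
from h import *
manip.move_linear(W(-.012,.124,.1),rate=.2)
fastener(-.124,np.pi,1.5*np.pi,.009,.0043)
manip.move_linear(W(-.012,-.124,.0125),rate=.03); rep('up')
manip.set_gripper(.03); rep('open')
manip.move_linear(W(-.012,-.124,.07),rate=.1)
c=cap('wrist'); P=depthpts(c,[(u,v) for u in range(280,376) for v in range(180,245)])
m=(P[:,2]>.045)&(P[:,2]<.066); print(P[m].min(0),P[m].max(0),np.median(P[m],0))
# back to view pose, check handle
manip.move_linear(W(-.012,-.124,.12),rate=.2)
manip.set_gripper(.088)
manip.move_pose(W(-.05,0,.11),down(PSI))
c=cap('wrist'); np.savez('w1.npz',**c); cv2.imwrite('pics/w1.png',c['image'])
print(proj(c,[W(-.05,0,.0335),W(-.05,0,.0395)]))
rep()
E
```

```text
at t 30.99 p [ 0.5534 -0.0092  0.0093] F [ 0.5  0.9 -0.2] M [ 0.05  0.   -0.02] w 0.0302 q6 1.481
gripped t 31.44 p [ 0.5535 -0.0085  0.0094] F [0.5 3.5 1.2] M [ 0.55 -0.05  0.04] w 0.0084 q6 1.481
pressed t 32.01 p [ 0.5536 -0.0086  0.0053] F [-1.6  5.2  5. ] M [0.73 0.16 0.05] w 0.0089 q6 1.481
turned t 34.83 p [ 0.5516 -0.0067  0.0046] F [-3.6 11.7  6.6] M [ 1.69  0.42 -0.01] w 0.0081 q6 -0.089
up t 35.24 p [ 0.5515 -0.0067  0.012 ] F [-2.4 11.1  3.4] M [ 1.75  0.25 -0.02] w 0.0086 q6 -0.089
open t 35.74 p [ 0.5529 -0.0094  0.0124] F [-0.3  0.4  0.5] M [-0.03 -0.07 -0.04] w 0.03 q6 -0.089
[ 0.546369   -0.01792969  0.04505532] [0.55579532 0.00513491 0.05959477] [ 0.55105888 -0.0043145   0.05744829]
[[328.97729239 200.76707379]
 [328.99879936 203.06687563]]
 t 39.14 p [0.5118 0.1135 0.1101] F [-0.2 -0.4  0.3] M [ 0.1  -0.12  0.03] w 0.0882 q6 -1.427
```

View pics/w1.png

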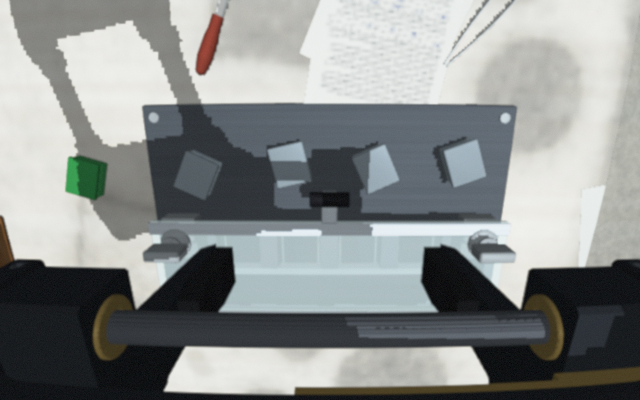

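Both are unlocked. The handle shows at (330,199), close to the prediction of (329,202). I'll update the carrier origin from the measured bars, then grip the handle by its ends and swing the cover open.

```bash
sed -i 's/^O=.*/O=np.array([.560,.1163]); PSI=.026/' h.py; cat >> h.py <<'E'
def handle(th):
    u=np.array([-np.cos(th),np.sin(th)]); n=np.array([np.sin(th),np.cos(th)])
    p=np.array([.055,.0255])+.105*u+.008*n
    return W(p[0],0,p[1]-.009-TIP)
def swing(t0,t1,rate=.1):
    n=max(2,int(abs(t1-t0)/.1))
    for t in np.linspace(t0,t1,n+1)[1:]:
        manip.move_linear(handle(t),rate=rate)
        f=manip.state()['contact_force']
        if np.linalg.norm(f)>25: rep(f'force at {t:.2f}'); break
E
python3 - <<'E'
from h import *
manip.set_gripper(.046,30)
manip.move_pose(handle(0)+[0,0,.05],down(PSI))
manip.move_linear(handle(0),rate=.06); rep('at')
manip.set_gripper(0,30); rep('grip')
if manip.state()['gripper_width']>.025:
    swing(0,.5); rep('0.5'); print('w',manip.state()['gripper_width'])
    swing(.5,2.05); rep('open')
    c=cap('wrist'); np.savez('w2.npz',**c); cv2.imwrite('pics/w2.png',c['image'])
E
```

```text
at t 41.25 p [ 0.5104  0.1151 -0.0048] F [-0.4 -0.5 -0.2] M [ 0.08 -0.07 -0.  ] w 0.0461 q6 -1.423
grip t 41.64 p [ 0.5104  0.1146 -0.0046] F [ 0.4 -3.3  2. ] M [-0.45 -0.14  0.04] w 0.0297 q6 -1.423
0.5 t 42.93 p [0.5257 0.115  0.0442] F [-1.2 -6.2  0.2] M [-0.78  0.28 -0.  ] w 0.0295 q6 -1.427
w 0.029537512847394226
open t 46.81 p [0.6733 0.1188 0.0785] F [ 2.8 -5.   0.5] M [-0.75 -0.29  0.01] w 0.0295 q6 -1.458
```

View pics/w2.png

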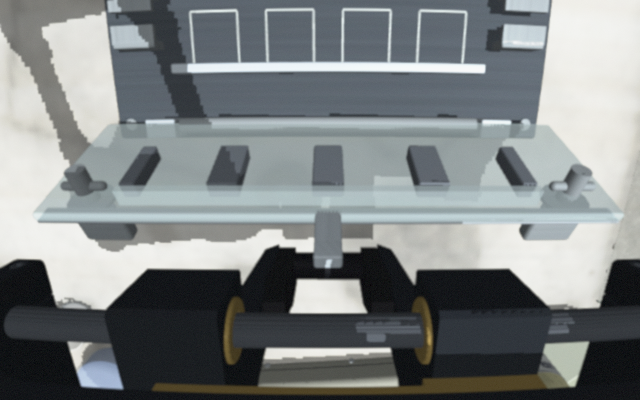

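The cover is open and leaning back, with the handle held at w=0.0295; the bays show at rows 10–65. I'll release and look at bays and boxes.

```bash
python3 - <<'E'
from h import *
manip.set_gripper(.07); p=manip.state()['tool_pos']
manip.move_linear(p+[0,0,.07],rate=.15)
manip.move_pose(W(-.06,0,.16),down(PSI)); manip.dwell(.3)
c=cap('wrist'); np.savez('w3.npz',**c); cv2.imwrite('pics/w3.png',cv2.resize(c['image'][60:300,120:520],None,fx=2,fy=2,interpolation=cv2.INTER_CUBIC))
rep()
for y in (.075,.025,-.025,-.075): print(proj(c,[W(x,y+dy,.006) for x in(-.0175,.0175) for dy in(-.015,.015)]).round(1).tolist())
print('fence ends top',proj(c,[W(.016,.102,.018),W(.016,-.102,.018)]).round(1).tolist(),'front corners',proj(c,[W(-.12,.15,.006),W(-.12,-.15,.006)]).round(1).tolist())
E
```

```text
t 49.28 p [0.5009 0.1147 0.1598] F [ 0.9 -0.7 -0.2] M [ 0.01 -0.17 -0.04] w 0.0702 q6 -1.42
[[388.3, 218.8], [417.9, 218.7], [386.6, 250.7], [415.3, 250.6]]
[[338.5, 218.8], [368.4, 218.8], [338.2, 250.8], [367.3, 250.8]]
[[288.7, 218.8], [318.6, 218.9], [289.8, 250.8], [318.9, 250.8]]
[[239.2, 218.8], [268.8, 218.8], [241.8, 250.6], [270.6, 250.8]]
fence ends top [[430.1, 254.2], [227.0, 254.2]] front corners [[488.7, 115.1], [168.5, 115.2]]
```

View pics/w3.png

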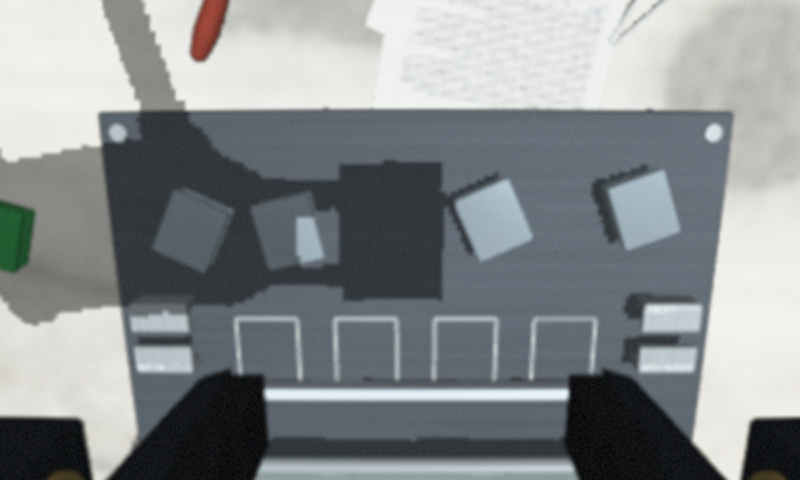

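Bays match prediction within 1 px: bay 1 spans columns 386–418 with its front edge at row 219. Two boxes are in shadow, so I'll segment by depth at the box-top height.

```bash
cat >> h.py <<'E'
def toC(P):
    d=P[:,:2]-O; c,s=np.cos(PSI),np.sin(PSI); return np.c_[c*d[:,0]+s*d[:,1],-s*d[:,0]+c*d[:,1],P[:,2]]
def boxes(c,xmax=-.035,xmin=-.125,ymax=.15):
    """[(x,y,ang,long,short)] in the carrier frame; ang = direction of short side's axis from carrier y"""
    uu,vv=np.meshgrid(np.arange(640),np.arange(400)); uv=np.c_[uu.ravel(),vv.ravel()].astype(float)
    z=c['z_map'].ravel(); P=c['p']+(rays(c,uv)*z[:,None])@c['Rm'].T; Q=toC(P)
    m=(z>0)&(abs(Q[:,2]-.021)<.0045)&(Q[:,0]<xmax)&(Q[:,0]>xmin)&(abs(Q[:,1])<ymax)
    M=cv2.morphologyEx(m.reshape(400,640).astype(np.uint8),cv2.MORPH_OPEN,np.ones((3,3)))
    n,L,st,_=cv2.connectedComponentsWithStats(M,connectivity=4); out=[]
    for i in range(1,n):
        if st[i,4]<150: continue
        q=toC(toplane(c,uv[L.ravel()==i],.021))[:,:2].astype(np.float32)*1000
        (x,y),(w,h),a=cv2.minAreaRect(q)          # a: direction of w, deg
        d=a if w<h else a+90                      # direction of the short side
        d=(d-90+90)%180-90                        # relative to carrier y, -90..90
        out.append((x/1000,y/1000,np.radians(d),max(w,h),min(w,h)))
    return sorted(out,key=lambda b:-b[1])
E
python3 - <<'E'
from h import *
for b in boxes(dict(np.load('w3.npz'))): print(np.round(b,4))
for b in boxes(dict(np.load('w1.npz')),xmax=-.06): print('w1',np.round(b,4))
E
```

```text
[-0.0757  0.104   0.3605 32.1428 27.7026]
[-0.0704  0.0345  0.426  31.7375 27.5007]
[-0.0649 -0.0602  0.2311 31.5748 27.0014]
[-0.0653 -0.1056 -0.4446 32.1162 27.3869]
w1 [-0.0755  0.1037  0.3613 32.2603 28.1918]
w1 [-0.0705  0.0344  0.4219 31.675  27.5219]
w1 [-0.0737 -0.0321  0.2263 31.6145 27.5368]
w1 [-0.0676 -0.1048 -0.435  28.0832 28.0008]
```

All four boxes are measured with sizes of about 32×28 mm. The third was knocked from y=-.032 to -.060, so it sits close to the fourth. I'll place the left two first.

```bash
cat >> h.py <<'E'
ZG=.0105-TIP
def pick(x,y,d,opening=.042,force=20,z=ZG):
    manip.set_gripper(opening,force)
    manip.move_pose(W(x,y,z+.045),down(PSI+d))
    manip.move_linear(W(x,y,z),rate=.08)
    manip.set_gripper(0,force); rep('picked'); return manip.state()['gripper_width']
def place(x,y,rel=.033,x0=None,z=ZG,lift=.02):
    p=manip.state()['tool_pos']; manip.move_linear([p[0],p[1],z+lift],rate=.06)
    x0=x-.005 if x0 is None else x0
    manip.move_linear(W(x0,y,z+lift),rate=.1,rot=down(PSI))
    manip.move_linear(W(x0,y,z+.0003),rate=.04)
    manip.move_linear(W(x,y,z+.0003),rate=.02); rep('placed')
    manip.set_gripper(rel); manip.move_linear(W(x,y,z+.06),rate=.1)
def look(x=-.06,y=0,z=.16):
    manip.move_pose(W(x,y,z),down(PSI)); manip.dwell(.2); return cap('wrist')
E
python3 - <<'E'
from h import *
if pick(-.0757,.104,.3605)>.024:
    place(.0008,.0745,.031)
    if pick(-.0704,.0345,.426)>.024: place(.0008,.025)
rep()
c=look(); np.savez('w4.npz',**c)
cv2.imwrite('pics/w4.png',cv2.resize(c['image'][60:300,120:520],None,fx=2,fy=2,interpolation=cv2.INTER_CUBIC))
for b in boxes(c,xmax=.016,ymax=.105)+boxes(c): print(np.round(b,4))
E
```

```text
picked t 51.66 p [ 0.4822  0.2186 -0.0184] F [0.3 0.7 1.6] M [ 0.11 -0.16 -0.01] w 0.0273 q6 -1.579
placed t 54.1 p [ 0.5581  0.1909 -0.0187] F [-3.5  0.6  4.9] M [ 0.03  0.34 -0.02] w 0.0273 q6 -1.31
picked t 57.09 p [ 0.4894  0.1491 -0.0184] F [-0.9 -0.1  1.4] M [ 0.07 -0.14 -0.01] w 0.027 q6 -1.776
placed t 59.43 p [ 0.5599  0.1414 -0.0186] F [-1.6 -0.4  4.9] M [-0.02  0.17  0.03] w 0.0272 q6 -1.393
 t 60.48 p [0.5599 0.1412 0.0408] F [ 0.1  0.  -0.2] M [ 0.09 -0.12  0.04] w 0.033 q6 -1.393
[-7.00000e-04  7.36000e-02 -5.60000e-03  3.06027e+01  2.80431e+01]
[-2.00000e-04  2.41000e-02 -1.00000e-04  3.15722e+01  2.64683e+01]
[-0.0649 -0.0602  0.2355 31.5327 27.0029]
[-6.34000e-02 -9.63000e-02 -1.00000e-04  3.50977e+01  1.74796e+01]
[-0.0649 -0.0602  0.2355 31.5327 27.0029]
[-0.0653 -0.1056 -0.4442 32.2975 27.5241]
```

View pics/w4.png

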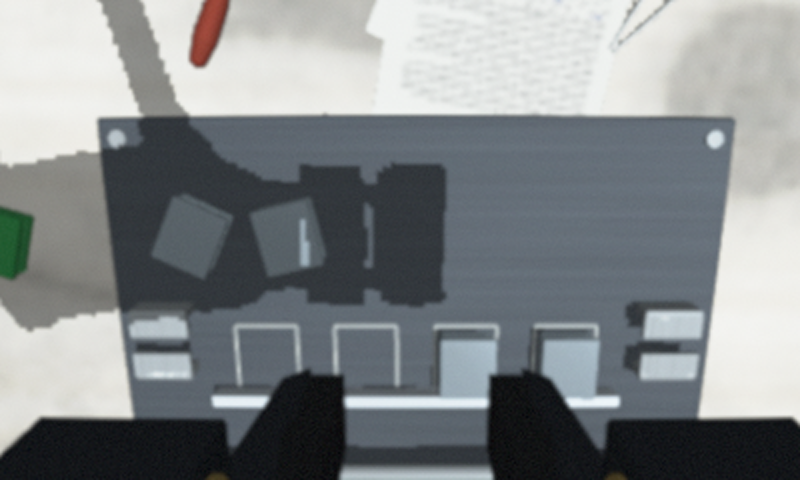

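Boxes 1 and 2 sit in their bays within about 1 mm. The third is gripped along its long axis first, shifted clear of the fourth and squared, then placed.

```bash
python3 - <<'E'
from h import *
h=-np.pi/2
if pick(-.0649,-.0602,.2355+h,opening=.05)>.028:
    manip.move_linear(W(-.066,-.022,ZG+.001),rate=.06,rot=down(PSI+h)); rep('shifted')
    manip.set_gripper(.05); manip.move_linear(W(-.066,-.022,ZG+.06),rate=.12)
    if pick(-.066,-.022,0)>.024: place(.0008,-.025)
c=look(); np.savez('w5.npz',**c)
for b in boxes(c,xmax=.016,xmin=-.02,ymax=.105)+boxes(c): print(np.round(b,4))
rep()
E
```

```text
picked t 64.02 p [ 0.4973  0.0545 -0.0184] F [0.  0.3 2.3] M [ 0.02 -0.06 -0.02] w 0.0313 q6 -0.202
shifted t 64.8 p [ 0.4944  0.0925 -0.0181] F [ 0.1 -0.8 -0.3] M [ 0.02 -0.07  0.01] w 0.0312 q6 0.109
picked t 68.72 p [ 0.4952  0.0927 -0.0184] F [0.  0.5 0.8] M [ 0.06 -0.18 -0.  ] w 0.0272 q6 -1.461
placed t 71.01 p [ 0.5615  0.0914 -0.0186] F [-1.   0.6  3.9] M [0.   0.02 0.03] w 0.0271 q6 -1.479
[-6.00000e-04  7.36000e-02 -2.40000e-03  3.06147e+01  2.81319e+01]
[-2.00000e-04  2.40000e-02 -7.00000e-04  3.15684e+01  2.74288e+01]
[-2.00000e-04 -2.62000e-02  1.00000e-03  3.15713e+01  2.69494e+01]
[-0.0653 -0.1056 -0.445  32.3176 27.506 ]
 t 72.91 p [0.4992 0.1142 0.1576] F [-0.  -0.2 -0.4] M [ 0.08 -0.15 -0.01] w 0.033 q6 -1.42
```

```bash
python3 - <<'E'
from h import *
if pick(-.0653,-.1056,-.445)>.024: place(.0008,-.075,.031)
c=look(); np.savez('w6.npz',**c); cv2.imwrite('pics/w6.png',cv2.resize(c['image'][60:300,120:520],None,fx=2,fy=2,interpolation=cv2.INTER_CUBIC))
for b in boxes(c,xmax=.016,xmin=-.02,ymax=.105)+boxes(c): print(np.round(b,4))
c=look(x=.03,z=.25)
print('handle pred',proj(c,[handle(t)+[0,0,.009+TIP] for t in (1.9,2.05,2.2)]).round(0).tolist())
cv2.imwrite('pics/w7.png',c['image']); rep()
E
```

```text
picked t 75.05 p [ 0.4981  0.009  -0.0184] F [0.  0.6 2.2] M [ 0.01 -0.13  0.01] w 0.0272 q6 -1.184
placed t 77.4 p [ 0.5628  0.0413 -0.0187] F [-1.2 -0.1  4. ] M [-0.02  0.04  0.02] w 0.0271 q6 -1.568
[-2.00000e-04  7.36000e-02 -3.70000e-03  3.06466e+01  2.80526e+01]
[1.00000e-04 2.41000e-02 1.00000e-02 3.17788e+01 2.63094e+01]
[-4.00000e-04 -2.59000e-02 -2.00000e-04  3.05317e+01  2.74624e+01]
[-3.00000e-04 -7.52000e-02  2.10000e-03  3.06498e+01  2.80552e+01]
handle pred [[329.0, 257.0], [329.0, 266.0], [329.0, 274.0]]
 t 80.16 p [0.5881 0.1169 0.2481] F [ 0.5 -0.1  0.2] M [ 0.05 -0.18  0.05] w 0.0308 q6 -1.442
```

View pics/w7.png

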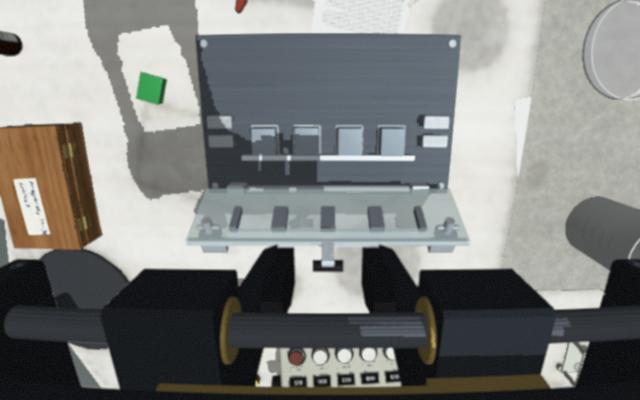

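All four boxes measure within 1.5 mm of their bay centres. The handle is at (328,266), exactly the prediction for 2.05 rad. Closing the cover now.

```bash
python3 - <<'E'
from h import *
manip.set_gripper(.046,30)
manip.move_pose(handle(2.05)+[0,0,.06],down(PSI))
manip.move_linear(handle(2.05),rate=.06)
manip.set_gripper(0,35); rep('grip')
if manip.state()['gripper_width']>.025:
    swing(2.05,.3); rep('.3'); 
    if manip.state()['gripper_width']>.025:
        swing(.3,.0,rate=.05); rep('0')
        manip.move_linear(handle(0)-[0,0,.002],rate=.02); manip.dwell(.3); rep('pushed')
        manip.set_gripper(.046); manip.move_linear(handle(0)+[0,0,.08],rate=.12)
manip.move_pose(W(-.06,0,.16),down(PSI)); manip.dwell(.2)
c=cap('wrist'); np.savez('w8.npz',**c); cv2.imwrite('pics/w8.png',cv2.resize(c['image'][60:300,120:520],None,fx=2,fy=2,interpolation=cv2.INTER_CUBIC))
uv=[(u,v) for u in range(340,360) for v in range(214,218)]
print(toC(depthpts(c,uv)).mean(0), proj(c,[W(-.03,0,.0285),W(-.03,.145,.0285),W(-.012,.124,.0575)]).round(0).tolist())
E
```

```text
grip t 82.73 p [0.6708 0.1187 0.077 ] F [ 0.  -2.6  3.2] M [-0.29 -0.17 -0.05] w 0.0293 q6 -1.458
.3 t 87.12 p [0.5166 0.1148 0.0249] F [ 1.1 -4.4 -1.8] M [-0.83 -0.44  0.02] w 0.0293 q6 -1.425
0 t 88.06 p [ 0.5095  0.1146 -0.0056] F [ 1.1 -6.  -1.4] M [-0.83 -0.49  0.04] w 0.0294 q6 -1.423
pushed t 88.61 p [ 0.5096  0.1146 -0.0062] F [-3.6 -7.2  8.1] M [-0.99  0.25 -0.04] w 0.0292 q6 -1.423
[-0.02929904  0.01951309  0.01848982] [[329.0, 218.0], [483.0, 218.0], [471.0, 248.0]]
```

View pics/w8.png

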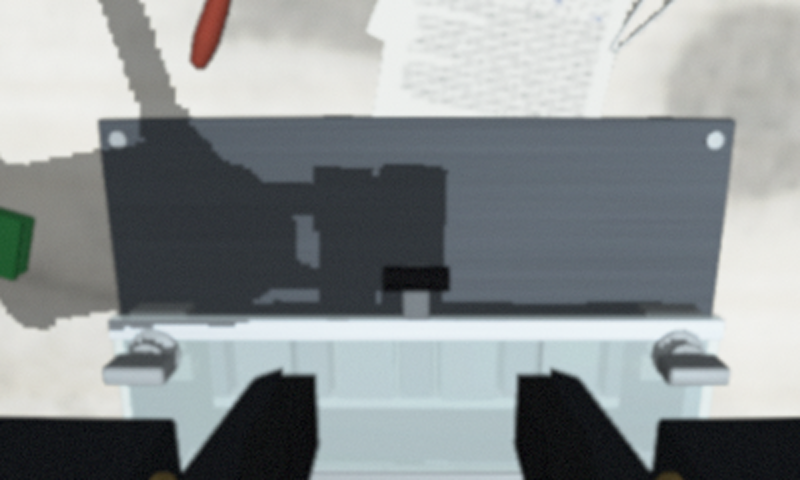

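The cover is shut: its front edge is at row 219, where 218 was predicted. Locking both fasteners.

```bash
python3 - <<'E'
from h import *
for y in (.124,-.124):
    manip.move_pose(W(-.012,y,.12),down(1.5*np.pi+PSI))
    fastener(y,1.5*np.pi,np.pi-.04,.012,.0082)
    manip.set_gripper(.03); rep('released')
    manip.move_linear(W(-.012,y,.06),rate=.1); manip.dwell(.1)
    c=cap('wrist'); np.savez(f'lk{"L" if y>0 else "R"}.npz',**c)
    P=toC(depthpts(c,[(u,v) for u in range(290,366) for v in range(170,262)]))
    m=(P[:,2]>.048)&(P[:,2]<.062)&(abs(P[:,1]-y)<.03)&(abs(P[:,0]+.012)<.03); print(y,m.sum(),P[m].min(0).round(4),P[m].max(0).round(4),np.median(P[m],0).round(4))
    q=(P[m][:,:2]*1000).astype(np.float32); print(cv2.minAreaRect(q))
    manip.move_linear(W(-.012,y,.12),rate=.2)
E
```

```text
at t 93.86 p [0.5451 0.2401 0.0122] F [-0.3  0.7  0.5] M [-0.04 -0.13 -0.02] w 0.0296 q6 0.347
gripped t 94.31 p [0.5452 0.2401 0.0124] F [0.7 0.4 1.1] M [-0.1  -0.13 -0.03] w 0.0088 q6 0.347
pressed t 95.07 p [0.5452 0.2401 0.0043] F [-0.6 -1.   6.6] M [-0.1   0.13  0.01] w 0.0085 q6 0.347
turned t 97.89 p [0.5458 0.2395 0.0044] F [-0.9 -2.4  6. ] M [-0.4   0.03  0.4 ] w 0.0088 q6 1.957
released t 98.39 p [0.5445 0.2399 0.0034] F [-0.9 -0.3 -0.1] M [ 0.02  0.   -0.05] w 0.03 q6 1.958
0.124 780 [-0.0256  0.1186  0.0481] [0.0024 0.1275 0.0563] [-0.0101  0.123   0.0545]
((-11.598104476928711, 123.05358123779297), (27.974172592163086, 8.960851669311523), 0.0017441129311919212)
at t 102.99 p [ 0.5515 -0.008   0.0122] F [-0.2 -0.   0.3] M [-0.05 -0.07 -0.02] w 0.0299 q6 -0.086
gripped t 103.44 p [ 0.5515 -0.008   0.0124] F [-0.   0.   0.6] M [ 0.   -0.07  0.03] w 0.0084 q6 -0.086
pressed t 104.2 p [ 0.5515 -0.008   0.0042] F [-1.9  0.2  7.2] M [-0.01  0.22 -0.02] w 0.0088 q6 -0.086
turned t 107.03 p [ 0.552  -0.0084  0.0043] F [-1.  -1.3  6.2] M [-0.18  0.18  0.45] w 0.0084 q6 1.524
released t 107.53 p [ 0.551  -0.0079  0.0035] F [-0.3  0.5  0.3] M [ 0.    0.03 -0.06] w 0.0297 q6 1.525
-0.124 776 [-0.0259 -0.1294  0.0482] [ 0.0022 -0.1204  0.0564] [-0.0103 -0.125   0.0545]
((-11.837495803833008, -124.93279266357422), (8.997621536254883, 28.122047424316406), 89.96763610839844)
```

Both bars lie along the carrier's x and their tops are at about 54.3 mm, so pressed depth is about 3.2 mm: caught. One last look before handing in.

```bash
python3 - <<'E'
from h import *
manip.move_pose(W(-.03,0,.26),down(PSI)); manip.dwell(.3)
c=cap('wrist'); cv2.imwrite('pics/end.png',cv2.resize(c['image'][60:280,150:510],None,fx=2.2,fy=2.2,interpolation=cv2.INTER_CUBIC)); rep()
E
```

```text
t 111.68 p [0.53   0.1155 0.26  ] F [ 0.  -0.7  0.2] M [ 0.07 -0.15  0.03] w 0.0301 q6 -1.428
```

View pics/end.png

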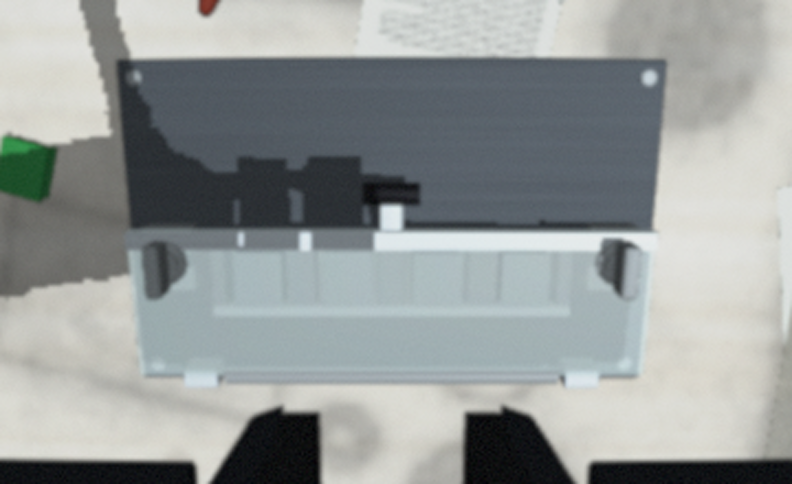

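The final view shows the cover shut, both bars along the carrier's x (crop (158,268) and (625,268)), the four boxes faintly visible under the cover between the ribs, and the deck in front empty.

```bash
python3 -c "
from h import *
order.close_job(); rep()"
```

```text
the job is handed in; nothing more can be done
the job is handed in; nothing more can be done
```

I handed the job in at about 112 s of the 208 s allowed; no verdict is reported. All four boxes stand in bays 1 to 4 under the shut cover, and both fasteners are locked. The bystanders and the green look-alike were not touched.

**What I did:** I unlocked both fasteners and swung the cover open to about 2.05 rad by its handle. I then placed the boxes from left to right against the fence, swung the cover shut and relocked both fasteners.

**Last checks:**
- **Boxes:** just before closing, each was within 1.5 mm of its bay centre in the wrist-camera depth readings, and square to within 0.01 rad. Through the shut cover they show only faintly, so I could not measure them again.
- **Cover:** its front edge lies within 1 px of where it should be when shut.
- **Fasteners:** both bars lie along the carrier's x, within about 0.002 rad. Their tops are at about 54.3 mm, so they sit roughly 3.2 mm down, inside the 2.2 to 4.8 mm range for caught.
- **Robot:** it stands clear at TCP height 0.26 m, with no contact force.

**What disagreed:**
- **Finger length:** the fingertips end about 29 mm behind the reported TCP. The first try at the left fastener closed on nothing, and I offset every later grip by that amount.
- **Box knocked aside:** the third box moved about 3 cm before I reached it. I measured it again and moved it clear of its neighbour before placing it.

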